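Tare the empty parts tin on the shop scale

ROBOT

A 7-joint arm with a two-finger parallel gripper is mounted at the origin on the work surface. World frame = base frame: x ahead of the robot, y to its left, z up, the work surface at z = 0. Lengths are in m, angles in degrees, forces in N, time in s.
With the tool pointing down it reaches from about 0.425 to 0.95 m from the base axis. Payload 16.7 kg.
Tool frame: the origin (TCP) lies midway between the tips of the shut fingers; the grasp point (between the pads) lies 19 mm behind it; z points along the fingers, y is the direction in which the jaws open and shut (so a half turn about z gives the same grasp; the last joint's range is limited). The gripper opens to 94 mm and grips with 3 to 60 N. Pads are 16 mm wide; open, the fingers measure 119 mm over their backs; the gripper's body (75 mm by 177 mm) begins 78 mm behind the grasp point.
Start: joints at [62.939, 24.414, 4.234, 92.017, -1.954, 63.644, -3.845], TCP at [0.214, -0.64, 0.205] pointing down, gripper open.
Joint ranges: [-163.25, 163.25], [-28.42, 122.38], [-70.27, 78.77], [12.13, 141.07], [-58.53, 238.53], [9.26, 117.41], [-156.51, 156.51]. Speed limits (degrees/s): [108.29, 108.29, 136.94, 136.94, 172.46, 172.46, 172.46].

INTERFACE

Orientations are given as [roll, pitch, yaw] about the fixed x, y, z axes, in that order (R = Rz(yaw) Ry(pitch) Rx(roll)).
In Python, from plant import * gives the robot as it stands. The module is installed in compiled form; this text tells all that it offers.
- The arm moves only by the tool send_rows, never from a script. Its argument "commands" is a list of rows, each a list of 3 entries, a list of its own where there are three numbers: the shift along the tool's x, y, z in mm, then the turn, a rotation vector about the tool's x, y, z in rad, then the finger opening in mm, from 0 to 94. In form: [[[x, y, z], [ax, ay, az], claw], ...]. A call has 1 to 12 rows; each row shifts and turns the commanded pose from where the row before left it, along the tool's axes as they then stand; what a row does not reach is not made up. A row lasts 1/10 s, in which the tool goes at most 50 mm and 8.59 degrees, less where a joint would pass 70% of its speed; a pose out of reach is approached as far as the arm can. A call is refused whole if a number of a shift passes 50 or a number of a turn 0.15, either way. A call with a gripper value outside its range is refused whole. The fingers move at their own pace and stop on an object; the grip force is fixed at half the most. Time passes only in rows, so rows that do not move let the fingers close. It gives the time, the measured TCP pose, the force and the opening at its end, in the units of the state.
- sense(): the state, without advancing time (a new reading comes with each control period).
- capture(name): name is "scene" or "top"; returns a dict with "frame" (480x640x3 uint8, red, green, blue), "camera_matrix" (3x3 intrinsics, pixels), "k1" (the pictures are not rectified: a ray, as slopes to the right and down, at radius r is drawn at 1 + k1 r^2 times it, then the intrinsics apply), "pose" (4x4, takes a point from camera to world coordinates). Camera axes: x right, y up, looking along -z (the intrinsics and any distortion apply to the point x, -y, -z); pixel columns grow to the right and rows downward; lengths in m; the calibration is good to about 2 mm. A picture is of the moment at which its call begins. There is no depth.
- finish_job(): hands the job in, once; it reports no verdict.
The state is a dict: "clock": time; "joint_positions": joint angles; "qvel": joint speeds; "joint_torque": joint torques, N m; "tool_pos": TCP position; "ee_rot": TCP orientation; "force": force on the tool from outside, world axes, zero at the start; "ft_torque": the same for the moment, N m; "gripper_width": finger opening in m.
Only numpy, scipy, OpenCV 4.12 (cv2) and the standard library are available. Lean on these libraries where they do the work, as an engineer would, in place of code of your own. Each camera call takes 0.05 s, during which the arm holds its last target. There are 200 camera calls.

TASK

Stand the empty bare-metal tin upright on the middle of the scale's round pan and let go of it. Then zero the scale: press its blue membrane key straight down until you feel it resist firmly, hold it about half a second and release it. Leave the red key alone, and do not lean hard on the scale.

Things in the scene. Friction and masses are not known exactly. Their poses are not given: they have to be found in the camera images.
- tin: the empty open round tin of bare aluminium: 54 mm outside diameter, straight sides, 60 mm high, 3 mm wall, 90 to 180 g. Origin at the centre of its underside, z up its axis. It stands upright on the bench. Two painted tins full of bolts (red, yellow, same size) stand near it, at least 95 mm off centre to centre; they are not wanted
- scale: grey bench scale, fixed: base 300 (x) by 240 mm (y), deck 50 mm above the bench. Origin: centre of its underside, on the bench; z up; x points from the keypad (robot's side) to the pan, y left seen from the robot; turned at most 17 degrees. Black keypad strip, display in its middle; blue key at x -103, y -75 mm (right end seen from the robot), red key at x -103, y +75 mm (left end)
- pan (a point): centre of the top face of the scale's level round aluminium pan: 150 mm diameter, does not move, top 70 mm above the bench, centre at x +60, y 0 mm on the scale; axes as the scale's
- blue_key (a joint): the blue round membrane key (zero), 36 mm diameter, flat level top 55.5 mm above the bench, 3 mm proud of its strip. Value: how far it is pressed down, in m, 0 when free, stop at 0.002. Stiff spring, 3 N per mm: about 4 N counts as pressed, 6 N reaches the stop; springs back when released. May be pressed anywhere on its face with shut fingers
- red_key (a joint): the red round key (power off), same size, height and spring, 150 mm to the left of the blue one; must not be pressed
Mind the look-alikes: they are no part of the job. There is more than one size of the tin; the job needs the smallest.

How it is judged:
By the outcome, as a careful person would: the job done as asked, in the order asked, and still so for the second after the job is handed in, with the robot touching nothing.
It also fails if it takes over 48 s, if anything falls off the work surface, if the arm or the gripper's body presses on something with over 40 N, if the wrist force passes 120 N, or if a joint passes its speed limit or range.

## Working session

There is one attempt and no reset: what is moved stays moved. The work goes in short steps, Python scripts to look and compute and a tool call to move; the robot and the scene stay as the last step left them, time stands still between calls to the robot, and variables do not carry over. Pictures are saved under pics/ and viewed, about 8 in all and at most 12, crops included, and the job is handed in when it is done.

Besides the shell and the picture viewer there is one more tool, called after "Call:" as name([rows], argument=value, ...), one row to a line, values as JSON. send_rows: Moves the arm, as the interface text tells. Its arguments: {"type":"object","properties":{"commands":{"type":"array","items":{"type":"array"}}},"required":["commands"]}

```bash
mkdir -p pics && cat > h.py <<'E'
from plant import *
import numpy as np, cv2
from scipy.spatial.transform import Rotation as Ro
def ray(c,u,v):
    K=np.array(c["camera_matrix"]); k=c["k1"]
    d=np.array([(u-K[0,2])/K[0,0],(v-K[1,2])/K[1,1]]); s=d.copy()
    for _ in range(30): s=d/(1+k*(s@s))
    P=np.array(c["pose"]); return P[:3,3],P[:3,:3]@np.array([s[0],-s[1],-1])
def onz(c,u,v,z):
    o,d=ray(c,u,v); return o+d*(z-o[2])/d[2]
def proj(c,p):
    K=np.array(c["camera_matrix"]);P=np.array(c["pose"]);q=P[:3,:3].T@(np.array(p)-P[:3,3])
    s=np.array([q[0],-q[1]])/-q[2]; s=s*(1+c["k1"]*(s@s)); return [K[0,0]*s[0]+K[0,2],K[1,1]*s[1]+K[1,2]]
def save(c,n): cv2.imwrite(f"pics/{n}.png",c["frame"][:,:,::-1])
E
python3 - <<'E'
from h import *
s=sense();print(s)
for n in("scene","top"):
    c=capture(n);save(c,n+"1");print(n,c["camera_matrix"],c["k1"],np.round(c["pose"],3))
    hsv=cv2.cvtColor(c["frame"],cv2.COLOR_RGB2HSV)
    for nm,lo,hi in(("blue",100,130),("red",0,8),("yel",20,35)):
        m=cv2.inRange(hsv,(lo,120,60),(hi,255,255));N,_,st,ce=cv2.connectedComponentsWithStats(m)
        for i in range(1,N):
            if st[i,4]>40:print(nm,st[i],ce[i].round(1))
E
```

```text
{'clock': 0.0, 'joint_positions': array([62.93878245, 24.45048255,  4.23182756, 92.05068831, -1.95321882,
       63.64193024, -3.84297477]), 'qvel': array([ 0.01336272,  0.04925208, -0.05804841,  0.01971447, -0.05937276,
       -0.02014993,  0.00231322]), 'joint_torque': array([-1.99092268e-03, -9.35834312e+01,  3.66628379e+00, -4.54201734e+01,
       -4.89209185e-02,  2.00908404e-02,  6.53610005e-05]), 'tool_pos': array([ 0.21396223, -0.63975299,  0.20477814]), 'ee_rot': array([-1.79929320e+02,  5.99820711e-03,  1.84951061e+01]), 'force': array([ 0.1329934 , -0.03973201,  0.39343151]), 'ft_torque': array([ 0.00739664, -0.03020382,  0.00542282]), 'gripper_width': 0.09373705351318393}
scene [[470.23145186   0.         315.25323176]
 [  0.         470.23145186 224.94436822]
 [  0.           0.           1.        ]] 0.03710910738498354 [[ 0.481 -0.652  0.586  1.008]
 [ 0.877  0.353 -0.326 -0.34 ]
 [ 0.005  0.671  0.742  0.707]
 [ 0.     0.     0.     1.   ]]
blue [365 196  20  15 226] [374.8 202.5]
blue [ 590  237   50   91 2422] [621.6 280.8]
red [  0  59  25  53 527] [ 8.  91.8]
red [413 161  18  14 182] [421.6 167.3]
red [137 276  41  46 866] [157.9 299.6]
yel [ 240  304   36   48 1229] [258.1 327.5]
top [[448.34350097   0.         321.16648466]
 [  0.         448.34350097 239.70891053]
 [  0.           0.           1.        ]] -0.019442247328414906 [[-0.028  0.98  -0.198  0.348]
 [-0.999 -0.031 -0.01  -0.06 ]
 [-0.016  0.198  0.98   0.985]
 [ 0.     0.     0.     1.   ]]
blue [  21   51  136   84 8825] [87.7 91. ]
blue [251 253  18  18 252] [259.5 261.2]
red [ 422   20  136   38 1775] [514.8  31.8]
red [513  43  11   5  49] [517.8  44.9]
red [449 243  32  28 346] [463.8 257.7]
red [182 274  18  18 265] [190.6 282.5]
yel [  7   0  62  11 457] [36.4  3.7]
yel [388 184  28  31 535] [401.6 199.8]
```

View pics/scene1.png

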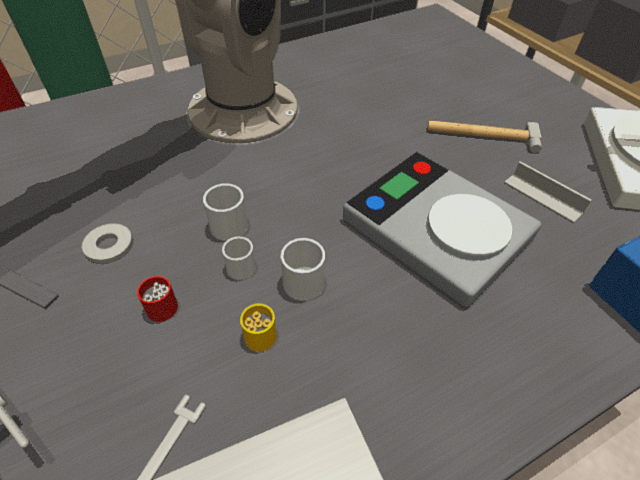

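View pics/top1.png

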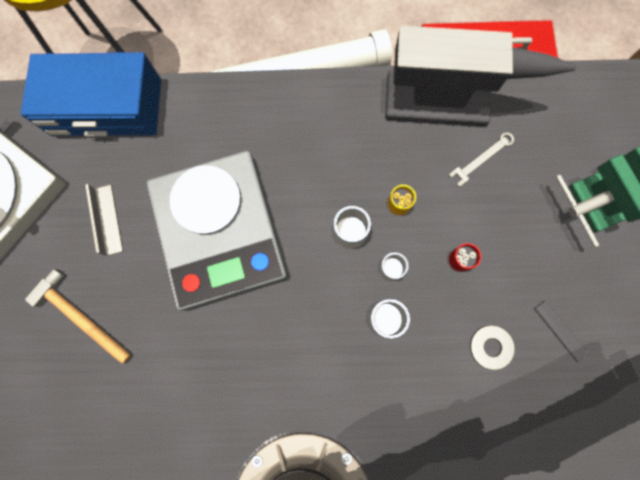

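Both views show three bare-metal tins: top view (352,226) large, (395,266) small and (390,319) large. In the scene view they are (304,268), (239,258) and (227,210). The small one, top (395,266) / scene (239,258), fits because it is about the size of the red and yellow bolt tins. I'll confirm it in a crop and measure it. The blue key is at top (260,261) / scene (375,203), at the right end of the keypad.

```bash
python3 - <<'E'
from h import *
c=capture("top");f=c["frame"];s=capture("scene")
g=cv2.cvtColor(f,cv2.COLOR_RGB2GRAY)
hsv=cv2.cvtColor(f,cv2.COLOR_RGB2HSV)
m=cv2.inRange(hsv,(0,0,120),(180,70,255))
cs,_=cv2.findContours(m,cv2.RETR_EXTERNAL,cv2.CHAIN_APPROX_NONE)
for k in cs:
    if 150<cv2.contourArea(k) :
        (x,y),r=cv2.minEnclosingCircle(k);
        if 100<x<460 and 140<y<350: print("bright",round(x,1),round(y,1),round(r,1),cv2.contourArea(k))
def d(n,c,u,v,z): print(n,onz(c,u,v,z).round(4))
d("blue t",c,259.5,261.2,.0555);d("blue s",s,374.8,202.5,.0555)
d("red t",c,190.6,282.5,.0555);d("red s",s,421.6,167.3,.0555)
mm=cv2.inRange(hsv,(0,0,225),(180,40,255));N,_,st,ce=cv2.connectedComponentsWithStats(mm)
for i in range(1,N):
    if st[i,4]>150: print("white",st[i],ce[i].round(1))
d("yel",c,402.5,199,.05);d("redtin",c,466,257,.05)
d("bigA",c,352,224,.08);d("bigB",c,390,319,.08)
a=cv2.resize(f[160:360,300:500],(600,600),interpolation=cv2.INTER_CUBIC)[:, :, ::-1]
b=cv2.resize(s["frame"][170:360,120:340][:, :, ::-1],None,fx=2.5,fy=2.5,interpolation=cv2.INTER_CUBIC)
cv2.imwrite("pics/cropt.png",a)
E
```

```text
bright 163.1 343.5 37.1 978.0
bright 275.0 336.0 97.7 7585.0
bright 444.0 334.7 77.1 5846.0
bright 195.1 197.9 118.3 15665.0
blue t [0.494  0.0802 0.0555]
blue s [0.4965 0.0765 0.0555]
red t [0.4533 0.2245 0.0555]
red s [0.4562 0.2206 0.0555]
white [ 399   25  130   47 4276] [455.   48.5]
white [ 208   28  188   44 3031] [324.9  54.2]
white [   0  135   54   83 1537] [ 26.2 174.8]
white [452 138  56  46 366] [479.5 159.8]
white [  0 154  14  58 617] [  5.5 183.9]
white [ 169  165   70   68 3747] [203.6 198.7]
white [ 99 186  22  67 794] [109.2 219.6]
white [335 207  35  34 590] [351.5 227.8]
white [383 259  19  19 295] [392.2 268. ]
white [ 27 272  31  33 283] [ 40.5 288.7]
white [372 300  37  38 848] [387.3 318.8]
white [ 472  327   41   42 1013] [492.1 347.2]
white [ 241  436   94   44 1367] [283.5 452.4]
yel [ 0.6213 -0.2288  0.05  ]
redtin [ 0.4904 -0.3541  0.05  ]
bigA [ 0.5622 -0.1156  0.08  ]
bigB [ 0.3662 -0.1829  0.08  ]
```

View pics/cropt.png

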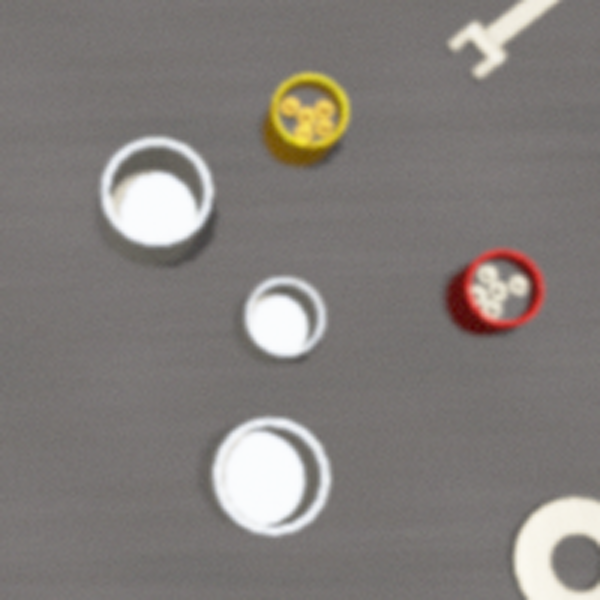

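The crop confirms it: the small bare tin's rim is centred at crop (285.5,316.5), i.e. top (394.8,265.2). It matches the painted tins in size, while the other two bare tins are about 1.4 times wider.

```bash
python3 - <<'E'
from h import *
c=capture("top");s=capture("scene")
print("tin",onz(c,394.8,265.2,.06).round(4),onz(s,238,250,.06).round(4), "floor",onz(c,392.2,268,.003).round(4))
print("pan",onz(c,203.6,198.7,.07).round(4))
hsv=cv2.cvtColor(s["frame"],cv2.COLOR_RGB2HSV)
mm=cv2.inRange(hsv,(0,0,215),(180,40,255))
N,_,st,ce=cv2.connectedComponentsWithStats(mm)
for i in range(1,N):
    if st[i,4]>60 and 200<ce[i][0]<530: print("white",st[i],ce[i].round(1),onz(s,*ce[i],.07).round(4))
for o,p,q in(("top",(.494,.0802),(.4533,.2245)),("sc",(.4965,.0765),(.4562,.2206))):
    p=np.array(p);q=np.array(q);y=(q-p)/np.linalg.norm(q-p);x=np.array([y[1],-y[0]]);print(o,(p+q)/2+.163*x,np.degrees(np.arctan2(x[1],x[0])))
# camera-tool check: crop of ring in scene
E
```

```text
tin [ 0.4763 -0.2019  0.06  ] [ 0.4838 -0.2048  0.06  ] floor [ 0.4781 -0.2046  0.003 ]
pan [0.63   0.1975 0.07  ]
white [ 429  194   83   59 3722] [470.3 223.2] [0.6357 0.1911 0.07  ]
white [281 240  44  32 126] [303.1 258.7] [ 0.5629 -0.1163  0.07  ]
white [ 238  402  144   78 6087] [318.1 452.3] [ 0.8457 -0.2436  0.07  ]
top [0.6305293  0.19659801] 15.751173663453033
sc [0.6333267  0.19245119] 15.624547097370218
```

Call:
send_rows([
  [[35, -30, 0], [0, 0, 0], 94],
  [[35, -30, 0], [0, 0, 0], 94],
  [[35, -30, 0], [0, 0, 0], 94],
  [[35, -30, 0], [0, 0, 0], 94],
  [[35, -30, 0], [0, 0, 0], 94],
  [[35, -30, 0], [0, 0, 0], 94],
  [[35, -30, 0], [0, 0, 0], 94],
  [[35, -30, 0], [0, 0, 0], 94],
  [[35, -30, 0], [0, 0, 0], 94],
  [[35, -30, 0], [0, 0, 0], 94],
  [[35, -30, 0], [0, 0, 0], 94],
])

```text
clock: 1.4
tool_pos: [0.4752, -0.2034, 0.2058]
ee_rot: [180.0, -0.0, 18.5]
force: [1.4, -0.2, 0.0]
gripper_width: 0.0934
```

Call:
send_rows([
  [[2, 2, 35], [0, 0, 0], 94],
  [[0, 0, 35], [0, 0, 0], 94],
  [[0, 0, 35], [0, 0, 0], 94],
  [[0, 0, 0], [0, 0, 0], 94],
  [[0, 0, 0], [0, 0, 0], 94],
])

```text
clock: 1.9
tool_pos: [0.4771, -0.2063, 0.101]
ee_rot: [-180.0, 0.0, 18.5]
force: [0.6, -0.8, 1.1]
gripper_width: 0.0944
```

```bash
python3 - <<'E'
from h import *
s=capture("scene");c=capture("top");print(sense()["tool_pos"])
a=cv2.resize(s["frame"][150:350,140:360],(660,600),interpolation=cv2.INTER_CUBIC)
cv2.imwrite("pics/g1.png",a[:,:,::-1])
E
```

```text
[ 0.47812429 -0.20671727  0.10229318]
```

View pics/g1.png

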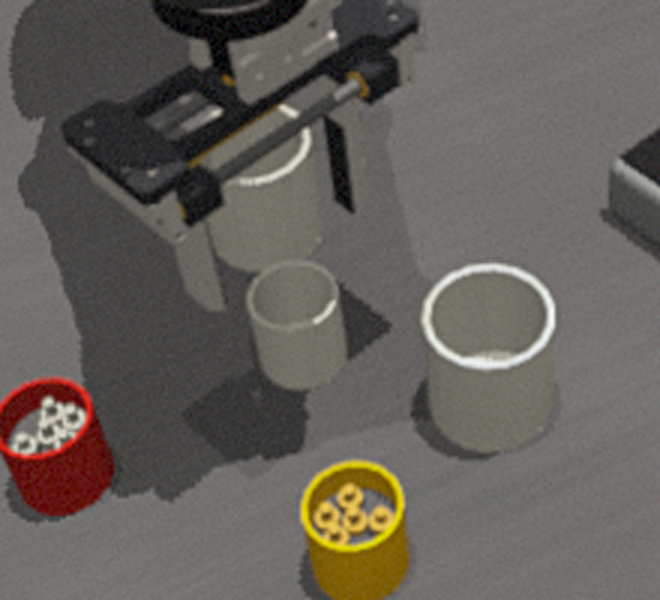

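The crop shows the small tin standing alone, rim at (296,296), between the two finger lines at (218,300) and (345,205). Nothing is in the fingers' way, so I'll descend and grip.

Call:
send_rows([
  [[3, 0, 28], [0, 0, 0], 94],
  [[0, 0, 28], [0, 0, 0], 94],
  [[0, 0, 27], [0, 0, 0], 94],
  [[0, 0, 0], [0, 0, 0], 94],
  [[0, 0, 0], [0, 0, 0], 60],
  [[0, 0, 0], [0, 0, 0], 45],
  [[0, 0, 0], [0, 0, 0], 45],
  [[0, 0, 0], [0, 0, 0], 45],
  [[0, 0, 0], [0, 0, 0], 45],
  [[0, 0, 0], [0, 0, 0], 45],
])

```text
clock: 3.0
tool_pos: [0.4801, -0.2053, 0.0179]
ee_rot: [180.0, -0.0, 18.5]
force: [-2.3, 1.3, 7.9]
gripper_width: 0.0528
```

Call:
send_rows([
  [[0, 0, 0], [0, 0, 0], 40],
  [[0, 0, -20], [0, 0, 0], 40],
  [[0, 0, -35], [0, 0, 0], 40],
  [[0, 0, -40], [0, 0, 0], 40],
  [[0, 0, -40], [0, 0, 0], 40],
  [[0, 0, -20], [0, 0, 0], 40],
  [[0, 0, 0], [0, 0, 0], 40],
])

```text
clock: 3.7
tool_pos: [0.4813, -0.2059, 0.1754]
ee_rot: [179.8, -0.2, 18.5]
force: [0.3, 0.0, -2.1]
gripper_width: 0.0523
```

```bash
python3 - <<'E'
from h import *
s=capture("scene");q=sense();print(q["tool_pos"],q["force"],q["gripper_width"])
u,v=map(int,proj(s,q["tool_pos"]));print(u,v)
a=cv2.resize(s["frame"][v-90:v+90,u-110:u+110],(660,540),interpolation=cv2.INTER_CUBIC)
cv2.imwrite("pics/g2.png",a[:,:,::-1])
E
```

```text
[ 0.48039786 -0.20560679  0.17342014] [ 0.40523122  0.10328381 -1.96646508] 0.053046088596151834
228 203
```

View pics/g2.png

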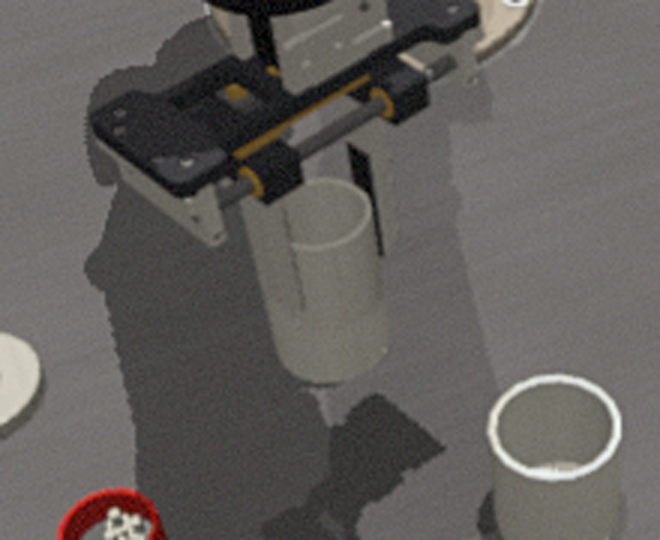

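The tin is held upright in the jaws (crop 325,280) and clear of the bench.

Call:
send_rows([
  [[12, -15, 0], [0, 0, 0], 40],
  [[24.5, -30, 0], [0, 0, 0], 40],
  [[24.5, -30, 0], [0, 0, 0], 40],
  [[24.5, -30, 0], [0, 0, 0], 40],
  [[24.5, -30, 0], [0, 0, 0], 40],
  [[24.5, -30, 0], [0, 0, 0], 40],
  [[24.5, -30, 0], [0, 0, 0], 40],
  [[24.5, -30, 0], [0, 0, 0], 40],
  [[24.5, -30, 0], [0, 0, 0], 40],
  [[24.5, -30, 0], [0, 0, 0], 40],
  [[24.5, -30, 0], [0, 0, 0], 40],
  [[12, -15, 0], [0, 0, 0], 40],
])

```text
clock: 4.95
tool_pos: [0.6298, 0.1966, 0.1702]
ee_rot: [-179.9, 0.1, 18.7]
force: [-0.6, -0.2, -0.8]
gripper_width: 0.0529
```

Call:
send_rows([
  [[0, 0, 25], [0, 0, 0], 40],
  [[0, 0, 25], [0, 0, 0], 40],
  [[0, 0, 15], [0, 0, 0], 40],
  [[0, 0, 0], [0, 0, 0], 40],
  [[0, 0, 0], [0, 0, 0], 40],
])

```text
clock: 5.45
tool_pos: [0.6304, 0.1927, 0.1076]
ee_rot: [-180.0, 0.0, 18.5]
force: [0.0, -0.4, -0.5]
gripper_width: 0.0528
```

```bash
python3 - <<'E'
from h import *
s=capture("scene");c=capture("top");q=sense();print(q["tool_pos"],q["ee_rot"],q["force"],q["gripper_width"])
u,v=map(int,proj(s,q["tool_pos"]));print(u,v)
a=cv2.resize(s["frame"][v-80:v+80,u-95:u+95],None,fx=2.5,fy=2.5,interpolation=cv2.INTER_CUBIC)
cv2.imwrite("pics/p1.png",a[:,:,::-1])
for z in(.02,):
  print("tcp-under px", [proj(s,[*q["tool_pos"][:2],z]) for z in (.07,.13)])
E
```

```text
[0.63101508 0.19295294 0.10864968] [-1.79997441e+02 -8.50789777e-02  1.84695847e+01] [ 0.5743375  -0.13348747 -1.44431299] 0.052589780555561697
474 206
tcp-under px [[np.float64(469.3657294678742), np.float64(221.13608377108682)], [np.float64(477.9744238440717), np.float64(197.82518035380164)]]
```

View pics/p1.png

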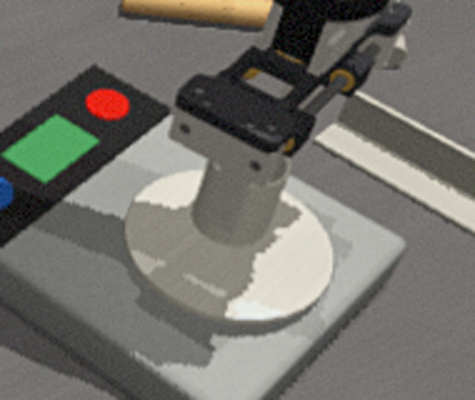

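The tin hangs upright over the pan. Its axis projects to px (469,221) against the pan centre at (470,223), so it is within about 3 mm. Lowering gently.

Call:
send_rows([
  [[0, 0, 10], [0, 0, 0], 40],
  [[0, 0, 5], [0, 0, 0], 40],
  [[0, 0, 2], [0, 0, 0], 40],
  [[0, 0, 1], [0, 0, 0], 40],
  [[0, 0, 0], [0, 0, 0], 40],
  [[0, 0, 0], [0, 0, 0], 40],
])

```text
clock: 6.15
tool_pos: [0.6305, 0.193, 0.0897]
ee_rot: [-180.0, -0.0, 18.5]
force: [-0.1, 0.1, -1.4]
gripper_width: 0.0525
```

Call:
send_rows([
  [[0, 0, 1], [0, 0, 0], 40],
  [[0, 0, 0], [0, 0, 0], 40],
  [[0, 0, 0], [0, 0, 0], 40],
])

```text
clock: 6.45
tool_pos: [0.6304, 0.1929, 0.0886]
ee_rot: [-180.0, -0.0, 18.5]
force: [-0.3, 0.4, -0.9]
gripper_width: 0.0523
```

Call:
send_rows([
  [[0, 0, 0.7], [0, 0, 0], 40],
  [[0, 0, 0], [0, 0, 0], 40],
  [[0, 0, 0], [0, 0, 0], 40],
])

```text
clock: 6.75
tool_pos: [0.6305, 0.193, 0.088]
ee_rot: [-180.0, -0.0, 18.5]
force: [0.6, -0.8, 1.1]
gripper_width: 0.0525
```

Call:
send_rows([
  [[0, 0, 0.4], [0, 0, 0], 40],
  [[0, 0, 0], [0, 0, 0], 40],
  [[0, 0, 0], [0, 0, 0], 40],
])

```text
clock: 7.05
tool_pos: [0.6305, 0.193, 0.0879]
ee_rot: [180.0, -0.0, 18.5]
force: [-2.0, -0.7, 8.0]
gripper_width: 0.0528
```

Firm contact at about 8 N, so I'll release and rise.

Call:
send_rows([
  [[0, 0, 0], [0, 0, 0], 60],
  [[0, 0, 0], [0, 0, 0], 75],
  [[0, 0, 0], [0, 0, 0], 94],
  [[0, 0, 0], [0, 0, 0], 94],
  [[0, 0, 0], [0, 0, 0], 94],
  [[0, 0, -15], [0, 0, 0], 94],
  [[0, 0, -35], [0, 0, 0], 94],
  [[0, 0, -40], [0, 0, 0], 94],
  [[0, 0, -20], [0, 0, 0], 94],
  [[0, 0, 0], [0, 0, 0], 94],
])

```text
clock: 8.05
tool_pos: [0.632, 0.1937, 0.2022]
ee_rot: [-180.0, -0.3, 18.5]
force: [0.3, 0.4, 0.4]
gripper_width: 0.0944
```

Call:
send_rows([
  [[-20, 8, 0], [0, 0, 0], 94],
  [[-33, 13, 0], [0, 0, 0], 50],
  [[-33, 13, 0], [0, 0, 0], 0],
  [[-33, 13, 0], [0, 0, 0], 0],
  [[-33, 13, 0], [0, 0, 0], 0],
  [[-14, 6, 20], [0, 0, 0], 0],
  [[0, 0, 40], [0, 0, 0], 0],
  [[0, 0, 30], [0, 0, 0], 0],
  [[0, 0, 20], [0, 0, 0], 0],
  [[0, 0, 0], [0, 0, 0], 0],
  [[0, 0, 0], [0, 0, 0], 0],
])

```text
clock: 9.15
tool_pos: [0.4939, 0.0778, 0.0879]
ee_rot: [-180.0, 0.0, 18.5]
force: [0.3, 0.2, 0.5]
gripper_width: 0.0171
```

```bash
python3 - <<'E'
from h import *
s=capture("scene");c=capture("top");q=sense();print(q["tool_pos"],q["force"],q["gripper_width"])
a=cv2.resize(s["frame"][120:310,320:560],None,fx=3,fy=3,interpolation=cv2.INTER_CUBIC)
print(proj(s,q["tool_pos"]),proj(s,[.495,.078,.0555]))
cv2.imwrite("pics/k1.png",a[:,:,::-1])
E
```

```text
[0.49459945 0.07792348 0.08863932] [-0.7424554   0.19065831  0.12581073] 0.009557776290182944
[np.float64(376.60406401915355), np.float64(189.3311742663368)] [np.float64(375.0135945474041), np.float64(201.7633556412276)]
```

View pics/k1.png

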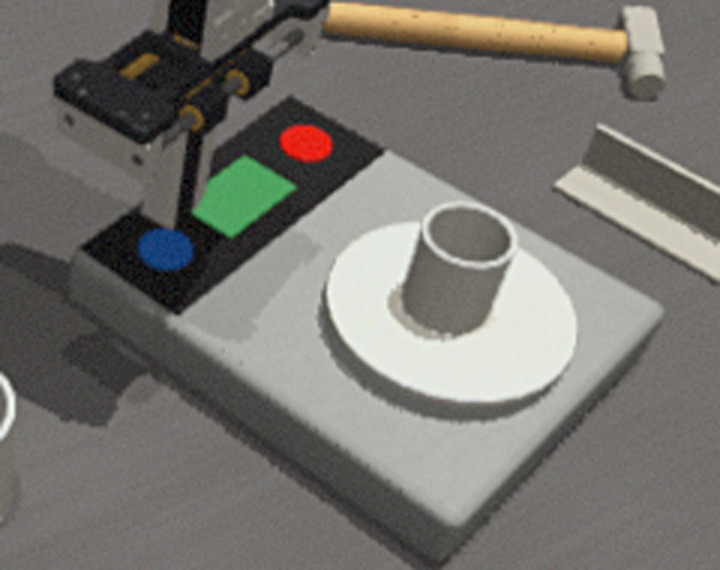

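The tin stands upright on the middle of the pan: its base is at about (448,309) and the pan centre about (451,310). The fingers are over the blue key (165,249) and well away from the red key (306,143).

Call:
send_rows([
  [[0, 0, 10], [0, 0, 0], 0],
  [[0, 0, 10], [0, 0, 0], 0],
  [[0, 0, 6], [0, 0, 0], 0],
  [[0, 0, 0], [0, 0, 0], 0],
  [[0, 0, 0], [0, 0, 0], 0],
  [[0, 0, 0], [0, 0, 0], 0],
])

```text
clock: 9.85
tool_pos: [0.494, 0.0778, 0.0616]
ee_rot: [-180.0, -0.0, 18.5]
force: [0.2, -0.1, 0.6]
gripper_width: 0.0005
```

Call:
send_rows([
  [[0, 0, 4], [0, 0, 0], 0],
  [[0, 0, 2.5], [0, 0, 0], 0],
  [[0, 0, 0], [0, 0, 0], 0],
  [[0, 0, 0], [0, 0, 0], 0],
])

```text
clock: 10.25
tool_pos: [0.494, 0.0777, 0.055]
ee_rot: [-180.0, -0.0, 18.5]
force: [0.6, -0.7, 3.1]
gripper_width: 0.0005
```

Call:
send_rows([
  [[0, 0, 1.5], [0, 0, 0], 0],
  [[0, 0, 0], [0, 0, 0], 0],
  [[0, 0, 0], [0, 0, 0], 0],
])

```text
clock: 10.55
tool_pos: [0.4941, 0.0777, 0.0538]
ee_rot: [180.0, -0.0, 18.5]
force: [-2.0, -0.4, 10.2]
gripper_width: 0.0006
```

Firm resistance at 10 N, so the key is at its stop. I'll hold a little longer, then release.

Call:
send_rows([
  [[0, 0, 0], [0, 0, 0], 0],
  [[0, 0, 0], [0, 0, 0], 0],
  [[0, 0, 0], [0, 0, 0], 0],
  [[0, 0, -10], [0, 0, 0], 0],
  [[0, 0, -35], [0, 0, 0], 0],
  [[0, 0, -40], [0, 0, 0], 0],
  [[0, 0, -20], [0, 0, 0], 0],
  [[0, 0, 0], [0, 0, 0], 0],
  [[0, 0, 0], [0, 0, 0], 0],
])

```text
clock: 11.45
tool_pos: [0.4938, 0.0776, 0.1587]
ee_rot: [180.0, -0.0, 18.5]
force: [0.4, 0.4, 0.2]
gripper_width: 0.0006
```

```bash
python3 - <<'E'
from h import *
s=capture("scene");q=sense();print(q["clock"],q["tool_pos"],q["force"])
a=cv2.resize(s["frame"][120:310,320:560],None,fx=3,fy=3,interpolation=cv2.INTER_CUBIC)
cv2.imwrite("pics/e1.png",a[:,:,::-1])
E
```

```text
11.5 [0.49340876 0.07754833 0.15802057] [-0.17059822  0.71680478 -0.72672779]
```

View pics/e1.png

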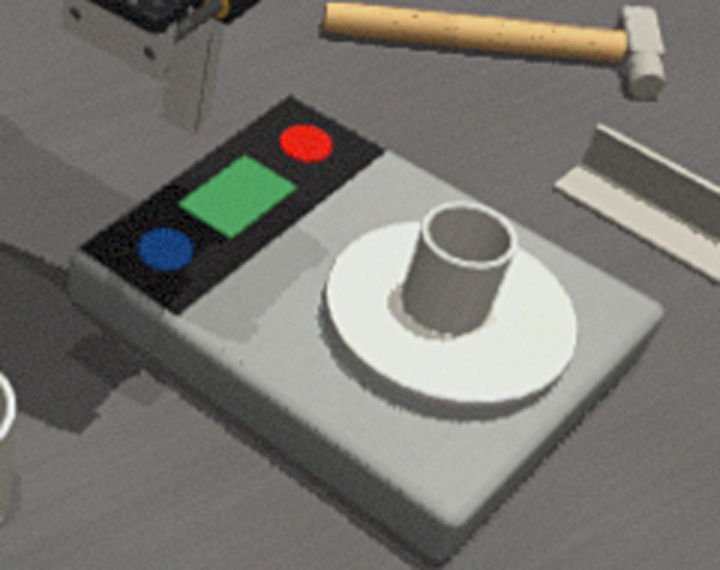

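The tin still stands mid-pan (450,310), both keys are free at (165,249) and (306,143), and the gripper is clear.

```bash
python3 -c "
from plant import *
print(finish_job())"
```

```text
the job is handed in; nothing more can be done
None
```

The job is done and handed in at about 11.5 s. The smallest bare tin stands upright on the middle of the pan, about 3 mm off centre at most by the camera measurements. I set it down with about 8 N on the scale and let go.

I then pressed the blue key straight down with shut fingers until it resisted firmly at about 10 N. I held it about 0.5–0.6 s and released it.

The last picture shows the tin still upright on the pan, the red key untouched and the gripper clear. The force reading was back to about zero. No check failed; the two cameras differed by 4–8 mm on positions, so I averaged them or took a value in between. The display does not show a reading I could use to confirm the zeroing.

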